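# Bring the red ribbon round to the front of the locking ribbon stand

## Robot

A 7-joint arm with a two-finger parallel gripper is mounted at the origin on a cart in front of the work surface, level with it; the furniture and walls round the work are solid. World frame = base frame: x ahead of the robot, y to its left, z up, the work surface at z = 0. Lengths are in m, angles in rad, forces in N, time in s.
With the tool pointing down it reaches from about 0.4 to 0.85 m from the base axis. Payload 10.4 kg.
Tool frame: the origin (TCP) lies at the very end of the fingers, on their centre line; the grasp point (between the pads) lies 19 mm behind it (grip_point_offset is the distance from the TCP to the grasp point, in m); z points along the fingers, y is the line along which they close (so a half turn about z gives the same grasp; the last joint's range is limited). The gripper opens to 87 mm and grips with 3 to 60 N. Pads are 19 mm wide; open, the fingers measure 117 mm over their backs; the gripper's body (75 mm by 190 mm) begins 51 mm behind the grasp point.
Start: joints at [1.278, 0.332, -0.065, 1.46, 0.022, 1.35, -0.088], TCP at [0.167, -0.602, 0.223] pointing down, gripper open.
Joint ranges: [-2.6, 2.6], [-0.5, 2.12], [-1.47, 1.34], [0.16, 2.42], [-1.27, 4.41], [0.06, 2.06], [-2.6, 2.6]. Speed limits (rad/s): [2.22, 2.22, 2.79, 2.79, 3.14, 3.14, 3.14].

## Interface

Orientations are given as a unit quaternion [x, y, z, w].
In Python, from bench import * gives the robot as it stands.
- The arm moves only by the tool play_rows, never from a script. Its argument "increments" is text: rows parted by semicolons, each of 7 numbers parted by spaces: the turn, a rotation vector about the tool's x, y, z in rad, then the shift along the tool's x, y, z in m, then the opening, from 0 (shut) to 1 (fully open). A call has 1 to 8 rows; each row is the pose to reach, as a shift and turn from the pose commanded when the call began, along the tool's axes at that moment; what a row does not reach only later rows make up. A row lasts 1/10 s, in which the tool goes at most 50 mm and 8.59 degrees, less where a joint would pass 70% of its speed; a pose out of reach is approached as far as the arm can. A call with a gripper value outside its range is refused whole. The fingers move at their own pace and stop on an object; "grip_force" is the grip in N (left out, the last holds). Time passes only in rows, so rows that repeat a pose let the fingers close. It gives the time, the measured TCP pose, the force, the opening and the grip force at its end, in the units of the state.
- read_state(): the state, without advancing time (a new reading comes with each control period).
- camera(name): name is "side" or "top"; returns a dict with "color" (384x512x3 uint8, red, green, blue), "fx", "fy", "cx", "cy" (pixels), "camera_from_world" (4x4, takes a point from world to camera coordinates). Camera axes: x right, y down, z forward; pixel columns grow to the right and rows downward; lengths in m; the calibration is good to about 2 mm. A picture is of the moment at which its call begins. There is no depth.
- close_job(): hands the job in; it is judged then, once.
The state is a dict: "time": time; "joint_positions": joint angles; "joint_vel": joint speeds; "joint_torque": joint torques, N m; "ee_pos": TCP position; "eef_rot": TCP orientation; "ft_force": force on the tool from outside, world axes, zero at the start; "torque": the same for the moment, N m; "width": finger opening in m; "grip_force": force on a finger pad.
Only numpy, scipy, OpenCV 4.12 (cv2) and the standard library are available. Lean on these libraries where they do the work, as an engineer would, in place of code of your own. Each camera call takes 0.05 s, during which the arm holds its last target. There are 200 camera calls.

## Task

The next tin gets the red ribbon: push the locking bolt of the revolving ribbon stand fully out by its black knob, push the disc round by its finger posts until the red ribbon lies at the front next to the bolt, then push the bolt fully home again so that the disc stays locked when ribbon is drawn off. Do it all by pushing with the fingertips: lift nothing, leave the ribbons and the sticker roll lying untouched in their nests, and do not move the tins and the hand stamp standing by.

Things in the scene. Friction and masses are not known exactly. Their poses are not given: they have to be found in the camera images.
- stand: Revolving ribbon stand, fixed to the table: grey foot 170 mm across under a round light-wood disc, 236 mm across, top face 48 mm above the table, turning about the upright axis through this origin (on the table, under the centre). Stand -x is its front: an arm of the foot there, 46 mm wide, reaching 195 mm from the axis, carries the locking bolt.
- stand_table (a joint): Turn of the disc in rad, 0 at the start (locked), growing anticlockwise from above, endless; friction is about 1.2 N at a post, and it stops when no longer pushed. Four rim notches, in line with the four nests, take the bolt at 0 and every quarter turn (1 degree of play). The bolt slips in from up to 4 degrees off, centring the disc; farther off it strikes the rim.
- stand_bolt (a joint): Locking bolt at the front of the stand, a 16 mm wide round-nosed steel slide that moves straight out from the disc's axis: 0 = home in the notch (disc locked), 0.026 = fully drawn. The disc is free from about 0.020. It stays where it is left and takes about 3 N to move.
- bolt_knob (a point): Top centre of the bolt's black upright knob, 14 mm across, from 52 to 88 mm above the table; 150 mm from the stand's axis when the bolt is home, 176 mm when it is drawn. Two low steel staples guide the bolt on either side of the knob; their tops are 50 mm above the table.
- front_spot (a point): Fixed point of the stand: the place at the front, next to the bolt, 62 mm from the axis, 48 mm above the table. Four nests on the disc (aluminium rings 5 mm high, 70 to 75 mm across, centres 62 mm from the axis, 90 degrees apart) hold three ribbon spools and a sticker roll; a nest is centred here whenever the bolt fits.
- red_ribbon_hub (a point): Centre of the underside of the red ribbon's spool (grey card spool, 61 mm across, 22 mm high; its loose ribbon end sticks out to about 70 mm from the centre and is only thin). It lies in one of the nests with 1.5 mm of play, its underside on the disc's top face.
- red_ribbon: The red ribbon's spool; the origin is on its underside, 14 mm from the spool's centre (see red_ribbon_hub). Weighs 25 to 50 g.
- gold_ribbon: The gold ribbon's spool, 61 mm across, 26 mm high, in another nest; the origin is on its underside, 14 mm from its centre.
- brown_ribbon: The brown (copper) ribbon's spool, 61 mm across, 18 mm high, in another nest; the origin is on its underside, 14 mm from its centre.
- sticker_roll: White sticker roll, 66 mm across, 24 mm high, in the nest that is at the front at the start; origin at the centre of its underside.
- giraffe_tin: Bystander: round open tin with a red-brown giraffe pattern, 129 mm across, 58 mm high, left of the stand; origin at the centre of its underside. Fixed obstacles: behind it a stack of tin lids, 260 mm across, 182 mm high, centre 0.59 m ahead and 0.03 m left of the robot; a stack 265 mm high 0.27 m behind that; behind the ribbon stand blue tins, 207 mm high, 0.88 m ahead.
- zebra_tin: Bystander: round black and white striped tin with white tissue in it, 129 mm across, 52 mm high, farther left; origin at the centre of its underside.
- date_stamp: Bystander: hand stamp with a brown turned grip, 32 x 48 x 62 mm, at the left of the table; origin at the centre of its underside.
- post_0 (a point): Top centre of finger post 0, an upright steel pin, 13 mm across, standing on the disc 106 mm from its axis, from 48 to 88 mm above the table; post_0 to post_3 follow one another anticlockwise, post_0 being 45 degrees anticlockwise (seen from above) of the front at the start.
- post_1 (a point): Top centre of finger post 1, an upright steel pin, 13 mm across, standing on the disc 106 mm from its axis, from 48 to 88 mm above the table; see post_0.
- post_2 (a point): Top centre of finger post 2, an upright steel pin, 13 mm across, standing on the disc 106 mm from its axis, from 48 to 88 mm above the table; see post_0.
- post_3 (a point): Top centre of finger post 3, an upright steel pin, 13 mm across, standing on the disc 106 mm from its axis, from 48 to 88 mm above the table; see post_0.
Not all that is in view belongs to the job. Leave any turquoise look-alike of the red_ribbon alone.

How it is judged:
On the way, in this order (a step that is already met when the one before it is completed fails the run):
1. the locking bolt is drawn out, clear of the disc (value of joint stand_bolt above 0.02 m), for 0.1 s.
2. with the bolt still out, the red ribbon is brought to the front (value of joint stand_bolt above 0.014 m and horizontal distance between red_ribbon_hub and front_spot below 0.014 m), for 0.2 s.
At the end, for the whole second after the job is handed in: The bolt is home in a notch (within 3 mm of its end), the red ribbon's centre is within 10 mm of the centre of the front place, the disc stands still, all four rolls lie flat in their nests, and the two tins and the hand stamp are within 10 mm of where they stood (value of joint stand_bolt below 0.003 m and horizontal distance between red_ribbon_hub and front_spot below 0.01 m and velocity of joint stand_table between -0.05 and 0.05 rad/s and height (world z) of red_ribbon between 0.044 and 0.052 m and height (world z) of gold_ribbon between 0.044 and 0.052 m and height (world z) of brown_ribbon between 0.044 and 0.052 m and height (world z) of sticker_roll between 0.044 and 0.052 m and angle between each of red_ribbon, gold_ribbon, brown_ribbon, sticker_roll's own z axis and vertical below 0.1 rad and distance of each of giraffe_tin, zebra_tin, date_stamp from where it was at the start of the episode below 0.01 m); the robot touches nothing.
It fails at once if a ribbon or the sticker roll is lifted, tipped or thrown out of its nest (height (world z) of any of red_ribbon, gold_ribbon, brown_ribbon, sticker_roll above 0.058 m or height (world z) of any of red_ribbon, gold_ribbon, brown_ribbon, sticker_roll below 0.042 m or angle between any of red_ribbon, gold_ribbon, brown_ribbon, sticker_roll's own z axis and vertical above 0.15 rad).
It fails at once if one of the tins or the hand stamp standing by is moved by more than 10 mm (distance of any of giraffe_tin, zebra_tin, date_stamp from where it was at the start of the episode above 0.01 m).
It fails at once if the robot presses on a ribbon or the sticker roll with more than 2 N (contact force between any of the fingers, the arm and red_ribbon above 2 N or contact force between any of the fingers, the arm and gold_ribbon above 2 N or contact force between any of the fingers, the arm and brown_ribbon above 2 N or contact force between any of the fingers, the arm and sticker_roll above 2 N).
It also fails if it takes over 72 s, if anything falls off the work surface, if the arm or the gripper's body presses on something with over 40 N, if the wrist force passes 120 N, or if a joint passes its speed limit or range.

## Working session

There is one attempt and no reset: what is moved stays moved. The work goes in short steps, Python scripts to look and compute and a tool call to move; the robot and the scene stay as the last step left them, time stands still between calls to the robot, and variables do not carry over. Pictures are saved under pics/ and viewed, at most 10 in all, crops included, and the job is handed in when it is done.

Besides the shell and the picture viewer there is one more tool, called after "Request:" as a command line: name --argument value ..., lists and objects as JSON in quotes. play_rows: Moves the arm, as the interface text tells. Its arguments: {"type":"object","properties":{"increments":{"type":"string"},"grip_force":{"type":"number"}},"required":["increments"]}

```bash
mkdir -p pics; cat > h.py <<'E'
from bench import *
import numpy as np, cv2
def snap(n,f):
    c=camera(n); cv2.imwrite('pics/'+f,c['color'][:,:,::-1]); np.savez('pics/'+n+'.npz',**{k:c[k] for k in c}); return c
def proj(c,p):
    q=np.asarray(c['camera_from_world'])@np.r_[p,1]; return c['fx']*q[0]/q[2]+c['cx'],c['fy']*q[1]/q[2]+c['cy']
def ray(c,u,v):
    M=np.linalg.inv(c['camera_from_world']); d=M[:3,:3]@[(u-c['cx'])/c['fx'],(v-c['cy'])/c['fy'],1]; return M[:3,3],d
def atz(c,u,v,z):
    o,d=ray(c,u,v); return o+d*(z-o[2])/d[2]
E
python3 - <<'E'
from h import *
for n in('side','top'):
    c=snap(n,n+'0.png'); print(n,c['fx'],np.linalg.inv(c['camera_from_world']).round(3))
s=read_state(); print(s)
E
```

```text
side 492.7309405071729 [[-0.869 -0.253  0.424 -0.054]
 [-0.494  0.409 -0.767  0.959]
 [ 0.02  -0.877 -0.481  0.719]
 [ 0.     0.     0.     1.   ]]
top 424.715191465522 [[-0.028 -0.989  0.143  0.357]
 [-0.999  0.03   0.014 -0.068]
 [-0.018 -0.143 -0.99   1.222]
 [ 0.     0.     0.     1.   ]]
{'time': 0.1, 'joint_positions': array([ 1.27839608,  0.33283756, -0.06469285,  1.46086326,  0.02161566,
        1.34989883, -0.08853201]), 'joint_vel': array([ 0.00103656, -0.0020979 ,  0.00101042, -0.00136492,  0.00080046,
        0.00011654,  0.00037561]), 'joint_torque': array([ 1.94459652e-03, -6.24542856e+01,  2.51632661e-02, -3.90719426e+01,
       -6.12480612e-02,  3.65888339e-02,  1.01167279e-05]), 'ee_pos': array([ 0.16648048, -0.60205602,  0.22181262]), 'eef_rot': array([ 9.90915631e-01,  1.34483393e-01, -1.25893876e-04, -6.43337230e-04]), 'ft_force': array([ 0.95496622,  0.67310706, -0.16341222]), 'torque': array([-0.02436474, -0.03803916, -0.01164565]), 'grip_force': 0.0, 'width': 0.08709521315540612}
```

View pics/top0.png

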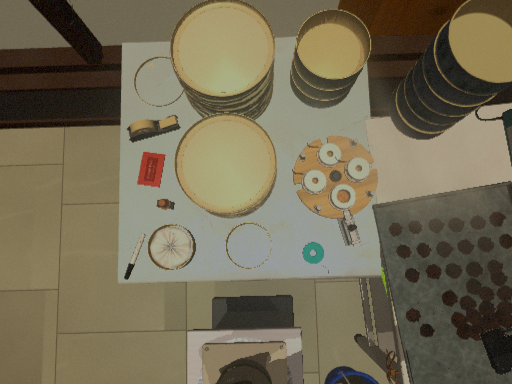

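View pics/side0.png

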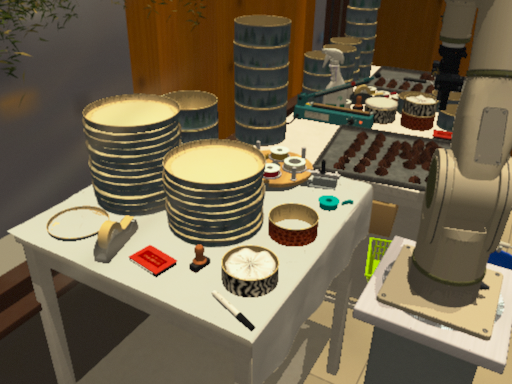

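The top view shows the stand centred near (336,176) with its bolt arm towards (350,230). The turquoise look-alike lies on the table at (313,252). The side view shows the stand near (285,165). I'll enlarge both next.

```bash
python3 - <<'E'
from h import *
a=cv2.imread('pics/top0.png')[125:255,280:395]; b=cv2.imread('pics/side0.png')[135:195,245:350]
a=cv2.resize(a,(0,0),fx=4.5,fy=4.5,interpolation=cv2.INTER_CUBIC); cv2.imwrite('pics/ta.png',a)
b=cv2.resize(b,(0,0),fx=7,fy=7,interpolation=cv2.INTER_CUBIC); cv2.imwrite('pics/sb.png',b)
E
```

```text
(no output)
```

View pics/ta.png

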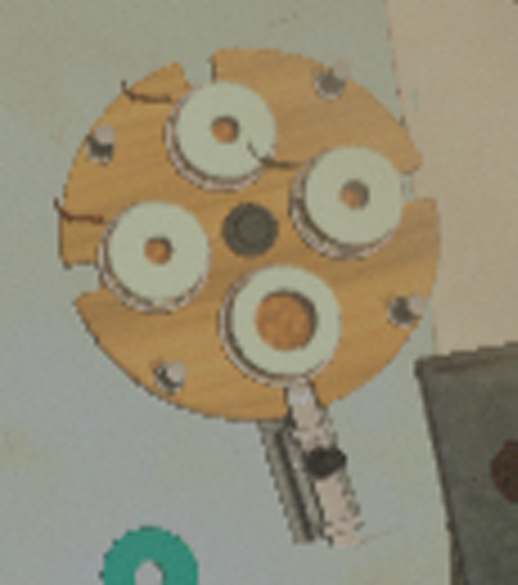

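View pics/sb.png

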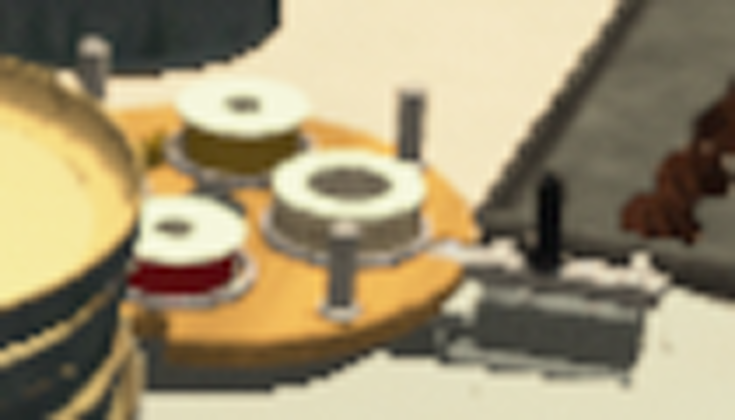

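The red ribbon appears on the left: side crop (185,270), top crop (158,250). Other candidates are gold (side 243,140), the third spool hidden behind, and the turquoise one on the table. I'll fit the stand pose and overlay it to check.

```bash
cat > fit.py <<'E'
from h import *
from scipy.optimize import least_squares
T=dict(np.load('pics/top.npz'));S=dict(np.load('pics/side.npz'))
tp=lambda x,y:((x+.5)/4.5-.5+280,(y+.5)/4.5-.5+125)
sp=lambda x,y:((x+.5)/7-.5+245,(y+.5)/7-.5+135)
def P(c,r,a,z): return np.r_[c[0]+r*np.cos(c[2]+a),c[1]+r*np.sin(c[2]+a),z]   # c: x,y,front dir angle
d=np.pi/180
obs=[(T,tp(285,322),62e-3,0,.072),(T,tp(354,195),62e-3,90,.07),(T,tp(225,129),62e-3,180,.072),(T,tp(158,250),62e-3,270,.07),
(T,tp(332,76),.106,135,.088),(T,tp(407,307),.106,45,.088),(T,tp(174,368),.106,-45,.088),
(S,sp(343,230),.106,-45,.088),(S,sp(411,94),.106,45,.088),(S,sp(550,178),.150,0,.088),(S,sp(349,181),.062,0,.072),(S,sp(175,228),.062,-90,.07)]
f=lambda c:np.concatenate([np.subtract(proj(o[0],P(c,o[2],o[3]*d,o[4])),o[1]) for o in obs])
if __name__=='__main__':
    r=least_squares(f,[.6,-.3,np.pi]); c=r.x; print(c.round(4)); print(r.fun.reshape(-1,2).round(1))
    np.save('c.npy',c)
    def ov(cam,img,k,u0,v0,u1,v1,out):
        a=cv2.resize(cv2.imread(img)[v0:v1,u0:u1],(0,0),fx=k,fy=k,interpolation=cv2.INTER_CUBIC)
        def pt(p,col):
            u,v=proj(cam,p); cv2.circle(a,(int((u-u0+.5)*k),int((v-v0+.5)*k)),2,col,-1)
        for t in range(0,360,4): pt(P(c,.118,t*d,.048),(255,0,0))
        for t in (-45,45,135,225): pt(P(c,.106,t*d,.088),(0,0,255)); pt(P(c,.106,t*d,.048),(0,255,0))
        pt(P(c,.15,0,.088),(0,0,255)); pt(P(c,.15,0,.052),(0,255,0))
        for z in(.048,.07): pt(P(c,.062,-90*d,z),(255,0,255))
        return a
    A=ov(T,'pics/top0.png',4,280,125,395,255,0);B=ov(S,'pics/side0.png',4,225,120,350,200,0)
    h=max(A.shape[0],B.shape[0]);A=cv2.copyMakeBorder(A,0,h-A.shape[0],0,0,0);B=cv2.copyMakeBorder(B,0,h-B.shape[0],0,0,0)
    cv2.imwrite('pics/ov.png',cv2.resize(np.hstack([A,B]),(800,int(800*h/(A.shape[1]+B.shape[1])))))
    # height check: triangulate post_3 top from both views
    o1,d1=ray(T,*tp(174,368));o2,d2=ray(S,*sp(343,230));s=np.linalg.lstsq(np.c_[d1,-d2],o2-o1,rcond=None)[0];print('post3',o1+d1*s[0],o2+d2*s[1])
    for n,p in dict(post3=P(c,.106,-45*d,.088),post0=P(c,.106,45*d,.088),knob=P(c,.15,0,.088)).items(): print(n,p.round(4))
E
python3 fit.py
```

```text
[ 0.5656 -0.2657  3.3848]
[[-0.4 -0. ]
 [-0.9  0.7]
 [-0.3  0. ]
 [-0.7  0.5]
 [ 1.7 -1.3]
 [ 1.7 -0.4]
 [-0.1  1. ]
 [-0.2  0.1]
 [-0.1 -0.6]
 [-0.   0.4]
 [-0.5  0.8]
 [-0.4  0.5]]
post3 [ 0.47763345 -0.21147455  0.0878397 ] [ 0.47481107 -0.21266634  0.08768889]
post3 [ 0.4748 -0.211   0.088 ]
post0 [ 0.5109 -0.3565  0.088 ]
knob [ 0.42   -0.3018  0.088 ]
```

View pics/ov.png

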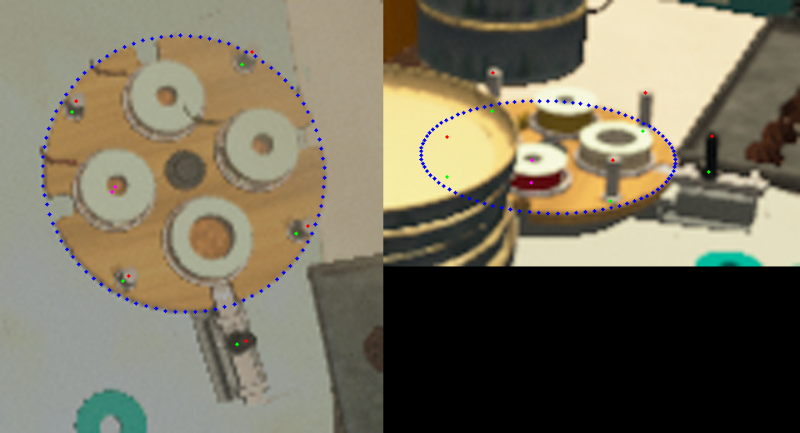

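The overlay fits to about 1–2 mm. Red is in the nest 90° clockwise of the front, with its dark red edge at side overlay (540,180), so the disc must turn +90°. Plan: draw the bolt from inside the knob, push post_0 along its arc with the closed fingers' x-face, then push the bolt home from outside.

```bash
cat > go.py <<'E'
import sys
from fit import *
from scipy.spatial.transform import Rotation as R
c=np.load('c.npy')
def tgt(r,a,z,yaw):  # polar about stand (mm, deg from front), yaw deg of tool x in world
    p=P(c,r/1e3,a*d,z/1e3); s=read_state(); Q=R.from_quat(s['eef_rot'])
    G=R.from_euler('z',yaw,degrees=True)*R.from_quat([1,0,0,0])
    return np.r_[(Q.inv()*G).as_rotvec(),Q.inv().apply(p-s['ee_pos'])]
if __name__=='__main__':
    print(read_state()['ee_pos'].round(4),read_state()['ft_force'].round(1))
    for a in sys.argv[1:]: print(a,tgt(*map(float,a.split(','))).round(4))
E
python3 go.py 128,0,200,13.93 128,0,60,13.93
```

```text
[ 0.1665 -0.6021  0.2218] [ 1.   0.7 -0.2]
128,0,200,13.93 [-1.300e-03  1.000e-04  2.670e-02  3.464e-01 -2.212e-01  2.210e-02]
128,0,60,13.93 [-1.300e-03  1.000e-04  2.670e-02  3.464e-01 -2.210e-01  1.621e-01]
```

Request:
play_rows --increments "0 0 0.003 0.04 -0.026 0.002 0; 0 0 0.006 0.08 -0.052 0.005 0; 0 0 0.01 0.12 -0.077 0.008 0; 0 0 0.013 0.16 -0.103 0.01 0; 0 0 0.017 0.2 -0.128 0.013 0; 0 0 0.02 0.24 -0.154 0.015 0; 0 0 0.024 0.28 -0.179 0.018 0; 0 0 0.027 0.32 -0.204 0.02 0" --grip_force 10

```text
time: 0.9
ee_pos: [0.4214, -0.3188, 0.2023]
eef_rot: [0.993, 0.121, -0.0, -0.0]
ft_force: [-0.1, -0.2, 0.0]
width: 0.0309
grip_force: 0.0
```

Request:
play_rows --increments "0 0 0 0.0264 -0.017 0.002 0; 0 0 0 0.0264 -0.017 0.002 0; 0 0 0 0.0264 -0.017 0.002 0"

```text
time: 1.2
ee_pos: [0.4421, -0.2974, 0.2002]
eef_rot: [0.993, 0.122, -0.0, -0.0]
ft_force: [-0.7, -0.3, 0.4]
width: 0.0072
grip_force: 0.0
```

```bash
python3 go.py 128,0,62,13.93; python3 -c "
from bench import *;s=read_state();print(s['time'],s['width'],s['eef_rot'])"
```

```text
[ 0.4421 -0.2974  0.2002] [-0.7 -0.3  0.4]
128,0,62,13.93 [-0.0003  0.0007  0.001  -0.0004 -0.0009  0.1382]
1.2 0.00718097939967654 [ 9.92558786e-01  1.21765797e-01 -3.63542438e-04 -1.18533511e-04]
```

Request:
play_rows --increments "0 0 0 0 -0.001 0 0; 0 0 0 0 -0.001 0.03 0; 0 0 0 0 -0.001 0.06 0; 0 0 0 0 -0.001 0.09 0; 0 0 0 0 -0.001 0.11 0; 0 0 0 0 -0.001 0.125 0; 0 0 0 0 -0.001 0.138 0; 0 0 0 0 -0.001 0.138 0"

```text
time: 2.0
ee_pos: [0.4409, -0.2967, 0.0612]
eef_rot: [0.993, 0.121, -0.001, -0.001]
ft_force: [-0.2, -0.1, -0.1]
width: 0.0006
grip_force: 0.0
```

```bash
python3 - <<'E'
from h import *
c=snap('side','s1.png');a=c['color'][120:200,250:350,::-1]
t=snap('top','t1.png')['color'][125:255,280:395,::-1]
a=cv2.resize(a,(480,384),interpolation=cv2.INTER_CUBIC);t=cv2.resize(t,(318,360),interpolation=cv2.INTER_CUBIC)
t=cv2.copyMakeBorder(t,0,24,0,0,0);cv2.imwrite('pics/v1.png',np.hstack([a,t]))
E
```

```text
(no output)
```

View pics/v1.png

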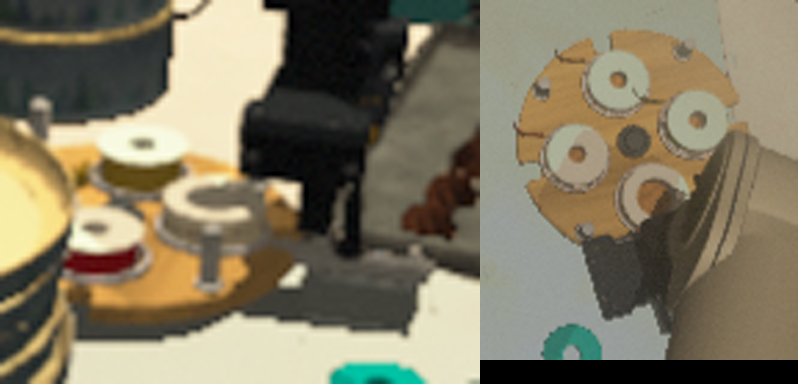

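The picture shows the finger at (320,215) between the sticker roll and the black knob at (348,225), touching neither. Now pushing outward.

Request:
play_rows --increments "0 0 0 -0.004 0 0 0; 0 0 0 -0.008 0 0 0; 0 0 0 -0.012 0 0 0; 0 0 0 -0.016 0 0 0; 0 0 0 -0.02 0 0 0; 0 0 0 -0.024 0 0 0; 0 0 0 -0.028 0 0 0; 0 0 0 -0.028 0 0 0"

```text
time: 2.9
ee_pos: [0.414, -0.3038, 0.0625]
eef_rot: [0.993, 0.121, -0.0, 0.0]
ft_force: [0.7, -0.7, -0.1]
width: 0.0006
grip_force: 0.5
```

Request:
play_rows --increments "0 0 0 -0.002 0 0 0; 0 0 0 -0.003 0 0 0; 0 0 0 -0.003 0 0 0"

```text
time: 3.2
ee_pos: [0.4117, -0.3042, 0.0625]
eef_rot: [0.993, 0.121, -0.0, 0.0]
ft_force: [2.0, -1.5, 1.2]
width: 0.0007
grip_force: 1.0
```

```bash
python3 go.py 128,0,61,13.93 159.5,0,61,13.93
```

```text
[ 0.4117 -0.3042  0.0625] [ 2.  -1.5  1.2]
128,0,61,13.93 [ 0.      0.0002 -0.0004  0.0307 -0.0003  0.0015]
159.5,0,61,13.93 [ 0.      0.0002 -0.0004 -0.0008 -0.0003  0.0015]
```

Request:
play_rows --increments "0 0 0 -0.001 0 0 0; 0 0 0 -0.002 0 0 0; 0 0 0 -0.003 0 0 0; 0 0 0 -0.003 0 0 0"

```text
time: 3.6
ee_pos: [0.4109, -0.3043, 0.0628]
eef_rot: [0.993, 0.122, 0.002, 0.0]
ft_force: [10.6, -0.9, -4.6]
width: 0.0005
grip_force: 5.2
```

Request:
play_rows --increments "0 0 0 -0.001 0 0 0; 0 0 0 -0.002 0 0 0; 0 0 0 -0.003 0 0 0; 0 0 0 -0.003 0 0 0"

```text
time: 4.0
ee_pos: [0.4105, -0.3044, 0.063]
eef_rot: [0.992, 0.123, 0.004, 0.001]
ft_force: [20.8, -0.0, -11.8]
width: 0.0003
grip_force: 10.4
```

Bolt is against its stop. Backing off and up.

Request:
play_rows --increments "0 0 0 0.01 0 0 0; 0 0 0 0.018 0 0 0; 0 0 0 0.018 0 -0.03 0; 0 0 0 0.018 0 -0.06 0; 0 0 0 0.018 0 -0.08 0; 0 0 0 0.018 0 -0.08 0"

```text
time: 4.6
ee_pos: [0.4245, -0.302, 0.1451]
eef_rot: [0.993, 0.121, 0.001, 0.001]
ft_force: [0.5, -0.7, 0.1]
width: 0.0003
grip_force: 0.0
```

```bash
python3 go.py 108.3,33.3,142,-31.07 108.3,33.3,62,-31.07
```

```text
[ 0.4245 -0.302   0.1451] [ 0.5 -0.7  0.1]
108.3,33.3,142,-31.07 [ 0.002  -0.0027  0.7848  0.0553  0.0582  0.0033]
108.3,33.3,62,-31.07 [ 0.002  -0.0027  0.7848  0.0551  0.058   0.0833]
```

Request:
play_rows --increments "0 0 0.13 0.01 0.01 0.003 0; 0 0 0.26 0.02 0.02 0.003 0; 0 0 0.39 0.03 0.03 0.003 0; 0 0 0.52 0.04 0.04 0.003 0; 0 0 0.65 0.05 0.05 0.003 0; 0.002 -0.003 0.785 0.055 0.058 0.003 0; 0.002 -0.003 0.785 0.055 0.058 0.003 0"

```text
time: 5.3
ee_pos: [0.4906, -0.3445, 0.138]
eef_rot: [0.963, -0.269, -0.003, -0.001]
ft_force: [-1.1, 0.1, -0.4]
width: 0.0005
grip_force: 0.0
```

```bash
python3 go.py 108.3,33.3,62,-31.07
```

```text
[ 0.4906 -0.3445  0.138 ] [-1.1  0.1 -0.4]
108.3,33.3,62,-31.07 [-0.0004  0.0059 -0.0025  0.0021 -0.0001  0.076 ]
```

Request:
play_rows --increments "0 0 0 0.001 0 0.025 0; 0 0 0 0.001 0 0.05 0; 0 0 0 0.001 0 0.065 0; 0 0 0 0.001 0 0.076 0; 0 0 0 0.001 0 0.076 0"

```text
time: 5.8
ee_pos: [0.4905, -0.3441, 0.0621]
eef_rot: [0.964, -0.267, -0.003, -0.001]
ft_force: [-0.5, 0.2, -0.7]
width: 0.0006
grip_force: 0.0
```

```bash
python3 - <<'E'
from go import *
s=read_state();print(s['ee_pos'],s['ft_force'])
def pose(f,off=16):  # finger pushing with disc turned by f deg
    return np.hypot(106,off),45+f-np.degrees(np.arctan2(off,106)),62,-31.07+f
for f in np.arange(0,33,4): print(f,tgt(*pose(f)).round(4))
E
```

```text
[ 0.490544   -0.34408421  0.06212966] [-0.5072769   0.1841368  -0.72345877]
0 [-0.0007  0.006   0.0014  0.0079  0.0001  0.0001]
4 [-0.0009  0.006  -0.0684  0.0153  0.001   0.    ]
8 [-0.0012  0.0059 -0.1383  0.0228  0.0013 -0.    ]
12 [-1.400e-03  5.900e-03 -2.081e-01  3.020e-02  1.200e-03 -1.000e-04]
16 [-1.600e-03  5.800e-03 -2.779e-01  3.770e-02  5.000e-04 -1.000e-04]
20 [-1.800e-03  5.800e-03 -3.477e-01  4.510e-02 -7.000e-04 -1.000e-04]
24 [-2.000e-03  5.700e-03 -4.175e-01  5.240e-02 -2.500e-03 -2.000e-04]
28 [-2.200e-03  5.700e-03 -4.873e-01  5.950e-02 -4.700e-03 -2.000e-04]
32 [-2.400e-03  5.600e-03 -5.571e-01  6.650e-02 -7.400e-03 -3.000e-04]
```

Request:
play_rows --increments "0 0 0 0.008 0 0 0; 0 0 -0.07 0.015 0.001 0 0; 0 0 -0.14 0.023 0.001 0 0; 0 0 -0.21 0.03 0.001 0 0; 0 0 -0.28 0.038 0 0 0; 0 0 -0.35 0.045 -0.001 0 0; 0 0 -0.42 0.052 -0.003 0 0; 0 0 -0.42 0.052 -0.003 0 0"

```text
time: 6.6
ee_pos: [0.5391, -0.3696, 0.0645]
eef_rot: [0.998, -0.06, -0.0, -0.001]
ft_force: [-0.2, 0.6, -0.6]
width: 0.0004
grip_force: 0.0
```

```bash
python3 - <<'E'
from go import *
s=read_state();print(s['ee_pos'],s['ft_force'])
def pose(f,off=16): return np.hypot(106,off),45+f-np.degrees(np.arctan2(off,106)),62,-31.07+f
for f in np.arange(24,57,4): print(f,tgt(*pose(f)).round(4))
t=snap('top','t2.png')['color'][125:255,280:395,::-1]; s=snap('side','s2.png')['color'][120:200,225:350,::-1]
t=cv2.resize(t,(360,407),interpolation=cv2.INTER_CUBIC);s=cv2.resize(s,(440,282),interpolation=cv2.INTER_CUBIC)
cv2.imwrite('pics/v2.png',np.hstack([t,cv2.copyMakeBorder(s,0,125,0,0,0)]))
E
```

```text
[ 0.53912551 -0.36955895  0.0645362 ] [-0.21102677  0.59951121 -0.56905318]
24 [-0.0014  0.0006  0.0027 -0.0025 -0.0003  0.0025]
28 [-0.0014  0.0006 -0.0671  0.0049  0.0005  0.0025]
32 [-0.0014  0.0005 -0.1369  0.0124  0.0009  0.0025]
36 [-0.0014  0.0005 -0.2067  0.0199  0.0007  0.0025]
40 [-1.400e-03  4.000e-04 -2.765e-01  2.740e-02  1.000e-04  2.500e-03]
44 [-0.0015  0.0004 -0.3463  0.0347 -0.0011  0.0025]
48 [-1.500e-03  3.000e-04 -4.162e-01  4.200e-02 -2.900e-03  2.500e-03]
52 [-1.50e-03  3.00e-04 -4.86e-01  4.92e-02 -5.10e-03  2.50e-03]
56 [-1.500e-03  2.000e-04 -5.558e-01  5.610e-02 -7.800e-03  2.500e-03]
```

View pics/v2.png

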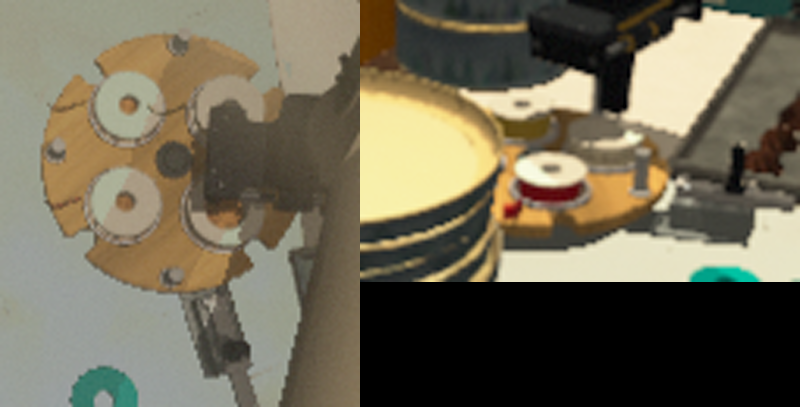

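The disc has turned about 26°. The bolt is out, the knob is at (235,350) in the top half, and red at side (550,180) is moving towards the front. Continuing.

Request:
play_rows --increments "0 0 -0.067 0.005 0.001 0.001 0; 0 0 -0.137 0.012 0.001 0.002 0; 0 0 -0.207 0.02 0.001 0.002 0; 0 0 -0.276 0.027 0 0.002 0; 0 0 -0.346 0.035 -0.001 0.002 0; 0 0 -0.416 0.042 -0.003 0.002 0; 0 0 -0.486 0.049 -0.005 0.002 0; 0 0 -0.486 0.049 -0.005 0.002 0"

```text
time: 7.5
ee_pos: [0.5875, -0.3697, 0.0617]
eef_rot: [0.983, 0.181, -0.001, -0.001]
ft_force: [-0.3, 0.0, 0.0]
width: 0.0003
grip_force: 0.0
```

```bash
cat > arc.py <<'E'
from go import *
s=read_state();print(s['ee_pos'],s['ft_force'])
def pose(f,off=16): return np.hypot(106,off),45+f-np.degrees(np.arctan2(off,106)),62,-31.07+f
for f in map(float,sys.argv[1:]): print(f,tgt(*pose(f)).round(4))
E
python3 arc.py 52 56 60 64 68 72 76 80
```

```text
[ 0.58747547 -0.3697285   0.06167188] [-0.27440739  0.03410025  0.03113817]
52.0 [-0.0027  0.0008 -0.0014  0.0008  0.001  -0.0003]
56.0 [-0.0027  0.0007 -0.0712  0.0082  0.0019 -0.0003]
60.0 [-0.0028  0.0006 -0.141   0.0157  0.0022 -0.0003]
64.0 [-0.0028  0.0005 -0.2109  0.0231  0.002  -0.0004]
68.0 [-0.0028  0.0004 -0.2807  0.0306  0.0013 -0.0004]
72.0 [-2.800e-03  3.000e-04 -3.505e-01  3.800e-02  1.000e-04 -4.000e-04]
76.0 [-2.800e-03  2.000e-04 -4.203e-01  4.520e-02 -1.700e-03 -4.000e-04]
80.0 [-2.900e-03  1.000e-04 -4.901e-01  5.240e-02 -3.900e-03 -4.000e-04]
```

Request:
play_rows --increments "0 0 -0.07 0.008 0.002 0 0; 0 0 -0.14 0.016 0.002 0 0; 0 0 -0.21 0.023 0.002 0 0; 0 0 -0.28 0.03 0.001 0 0; 0 0 -0.35 0.038 0 0 0; 0 0 -0.42 0.045 -0.002 0 0; 0 0 -0.49 0.052 -0.004 0 0; 0 0 -0.49 0.052 -0.004 0 0"

```text
time: 8.3
ee_pos: [0.6344, -0.3469, 0.0614]
eef_rot: [0.91, 0.414, -0.0, -0.002]
ft_force: [-0.2, 0.6, -0.6]
width: 0.0003
grip_force: 0.0
```

```bash
python3 arc.py 80 84 86 88 89 90; python3 - <<'E'
from h import *
t=snap('top','t3.png')['color'][125:255,280:395,::-1]; s=snap('side','s3.png')['color'][120:200,225:350,::-1]
t=cv2.resize(t,(360,407),interpolation=cv2.INTER_CUBIC);s=cv2.resize(s,(440,282),interpolation=cv2.INTER_CUBIC)
cv2.imwrite('pics/v3.png',np.hstack([t,cv2.copyMakeBorder(s,0,125,0,0,0)]))
E
```

```text
[ 0.6344159  -0.34686494  0.06138442] [-0.22956017  0.58523783 -0.55557692]
80.0 [-0.0033 -0.0007 -0.0008 -0.      0.0008 -0.0006]
84.0 [-0.0033 -0.0008 -0.0706  0.0074  0.0017 -0.0006]
86.0 [-0.0033 -0.0009 -0.1055  0.0112  0.0019 -0.0006]
88.0 [-0.0033 -0.0009 -0.1404  0.0149  0.002  -0.0006]
89.0 [-0.0033 -0.001  -0.1579  0.0168  0.002  -0.0006]
90.0 [-0.0033 -0.001  -0.1753  0.0186  0.002  -0.0006]
```

View pics/v3.png

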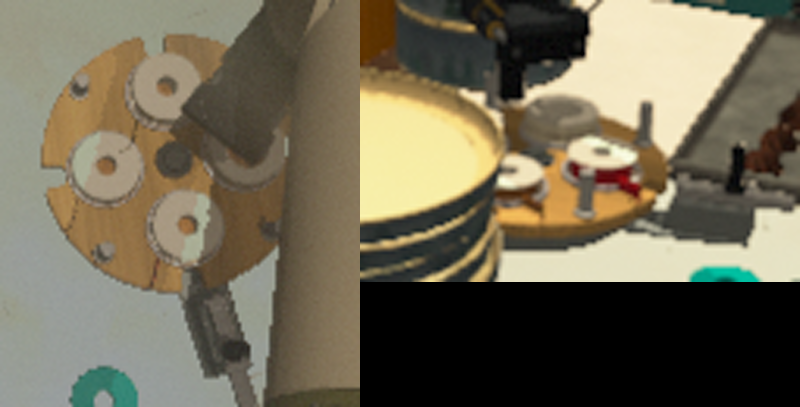

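Disc is at about 80°, with the red spool nearly in front (side 600,160) and the bolt still out. Pushing to a nominal 88°, then measuring.

Request:
play_rows --increments "0 0 -0.035 0.004 0.001 0 0; 0 0 -0.07 0.008 0.002 0 0; 0 0 -0.105 0.011 0.002 0 0; 0 0 -0.14 0.015 0.002 0 0; 0 0 -0.14 0.015 0.002 0 0; 0 0 -0.14 0.015 0.002 0 0"

```text
time: 9.0
ee_pos: [0.6455, -0.3372, 0.0611]
eef_rot: [0.879, 0.477, -0.0, -0.002]
ft_force: [-0.2, -0.1, -0.4]
width: 0.0008
grip_force: 0.0
```

```bash
python3 arc.py 88 90; python3 - <<'E'
from h import *
t=snap('top','t4.png')['color'][130:250,285:365,::-1]; s=snap('side','s4.png')['color'][135:195,265:340,::-1]
t=cv2.resize(t,(0,0),fx=4.5,fy=4.5,interpolation=cv2.INTER_CUBIC);s=cv2.resize(s,(0,0),fx=5.5,fy=5.5,interpolation=cv2.INTER_CUBIC)
s=cv2.copyMakeBorder(s,0,t.shape[0]-s.shape[0],0,0,0);print(t.shape);cv2.imwrite('pics/v4.png',np.hstack([t,s]))
E
```

```text
[ 0.64553745 -0.33723145  0.06114536] [-0.1602934  -0.13611877 -0.36967184]
88.0 [-0.0036 -0.001   0.0002  0.0003 -0.     -0.0009]
90.0 [-0.0036 -0.0011 -0.0347  0.004   0.0005 -0.0009]
(540, 360, 3)
```

View pics/v4.png

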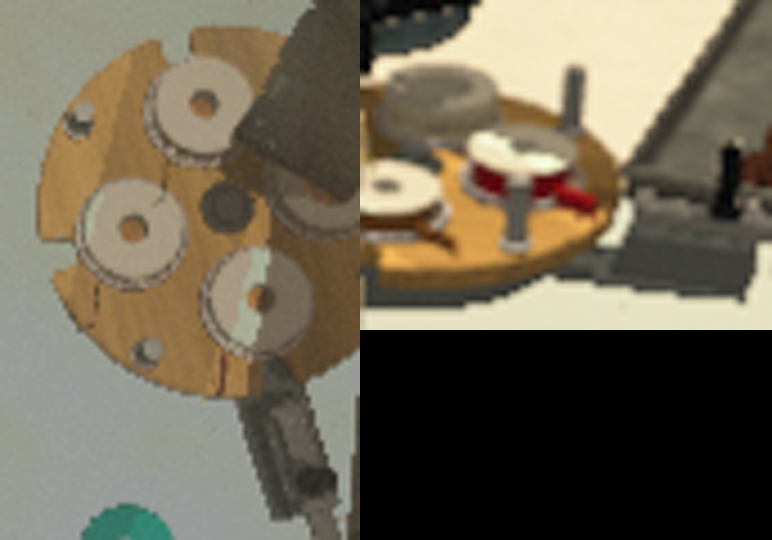

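```bash
cat > ang.py <<'E'
from fit import *
c=np.load('c.npy')
tq=lambda x,y:((x+.5)/4.5-.5+285,(y+.5)/4.5-.5+130); sq=lambda x,y:((x-360+.5)/5.5-.5+265,(y+.5)/5.5-.5+135)
obs=[(T,tq(262,298),.062,0,.07),(T,tq(133,230),.062,-90,.066),(T,tq(204,103),.062,180,.074),
(S,sq(517,183),.106,-45,.088),(S,sq(573,70),.106,45,.088),(T,tq(152,348),.106,-45,.088),(T,tq(83,115),.106,-135,.088)]
for o in obs:
    r=least_squares(lambda f:np.subtract(proj(o[0],P(c,o[2],(o[3]+f[0])*d,o[4])),o[1]),[0.]);print(o[3],r.x.round(1),r.fun.round(1))
for r in(.15,.17,.176): print(r,np.round(proj(S,P(c,r,0,.088)),1),np.round(proj(T,P(c,r,0,.088)),1))
print(sq(732,143),tq(318,478))
E
python3 ang.py
```

```text
0 [1.3] [0.1 0.2]
-90 [-0.4] [-0.3  0.1]
180 [-1.8] [0.1 0.5]
-45 [-0.5] [-0.1 -0.3]
45 [-0.2] [-0.1  0.1]
-45 [-0.1] [-0.3  0.5]
-135 [0.] [-0.7 -0.4]
0.15 [323.1 160.4] [353.4 226.9]
0.17 [329.8 161.3] [355.7 234.2]
0.176 [331.8 161.6] [356.3 236.4]
(332.22727272727275, 160.5909090909091) (355.27777777777777, 235.83333333333331)
```

Measured turn is within about 0.5° of 90°, and the bolt is at 26 mm. Backing away and lifting clear.

Request:
play_rows --increments "0 0 0 -0.004 0 0 0; 0 0 0 -0.007 0 0 0; 0 0 0 -0.007 0 -0.03 0; 0 0 0 -0.007 0 -0.06 0; 0 0 0 -0.007 0 -0.085 0; 0 0 0 -0.007 0 -0.085 0"

```text
time: 9.7
ee_pos: [0.6434, -0.3448, 0.1509]
eef_rot: [0.879, 0.476, 0.001, 0.001]
ft_force: [0.1, 0.7, 1.1]
width: 0.0004
grip_force: 0.0
```

```bash
python3 go.py 200,0,145,13.93
```

```text
[ 0.6434 -0.3448  0.1509] [0.1 0.7 1.1]
200,0,145,13.93 [ 0.0023 -0.0024  0.7499 -0.1226 -0.2447  0.005 ]
```

Request:
play_rows --increments "0 0 0.1 -0.016 -0.032 0 0; 0 0 0.2 -0.032 -0.064 0 0; 0 0 0.3 -0.048 -0.096 0 0; 0 0 0.4 -0.064 -0.128 0 0; 0 0 0.5 -0.08 -0.16 0 0; 0 0 0.6 -0.096 -0.192 0.002 0; 0 0 0.7 -0.112 -0.224 0.004 0; 0.002 -0.002 0.75 -0.1226 -0.2447 0.005 0"

```text
time: 10.5
ee_pos: [0.3668, -0.3131, 0.1413]
eef_rot: [0.993, 0.119, -0.003, -0.002]
ft_force: [-0.3, -0.2, -0.0]
width: 0.0002
grip_force: 0.0
```

Request:
play_rows --increments "0 0 0 0 0 0 0; 0 0 0 0 0 0 0"

```text
time: 10.7
ee_pos: [0.3696, -0.3133, 0.142]
eef_rot: [0.993, 0.122, -0.002, -0.001]
ft_force: [1.0, -0.2, 0.0]
width: 0.0002
grip_force: 0.0
```

```bash
python3 go.py 200,0,62,13.93
```

```text
[ 0.3696 -0.3133  0.142 ] [ 1.  -0.2  0. ]
200,0,62,13.93 [-0.0033  0.0043  0.0006  0.002   0.0013  0.08  ]
```

Request:
play_rows --increments "0 0 0 0 0.001 0.025 0; 0 0 0 0 0.001 0.05 0; 0 0 0 0 0.001 0.07 0; 0 0 0 0 0.001 0.08 0; 0 0 0 0 0.001 0.08 0"

```text
time: 11.2
ee_pos: [0.3697, -0.313, 0.0608]
eef_rot: [0.992, 0.122, -0.003, -0.003]
ft_force: [0.6, 0.3, 0.8]
width: 0.0006
grip_force: 0.0
```

Request:
play_rows --increments "0 0 0 0.004 0 0 0; 0 0 0 0.008 0 0 0; 0 0 0 0.012 0 0 0; 0 0 0 0.016 0 0 0; 0 0 0 0.02 0 0 0; 0 0 0 0.024 0 0 0; 0 0 0 0.028 0 0 0; 0 0 0 0.03 0 0 0"

```text
time: 12.0
ee_pos: [0.3993, -0.3066, 0.0619]
eef_rot: [0.993, 0.122, -0.002, -0.001]
ft_force: [-2.5, -3.7, 1.2]
width: 0.0006
grip_force: 1.5
```

```bash
python3 go.py 166.5,0,62,13.93
```

```text
[ 0.3993 -0.3066  0.0619] [-2.5 -3.7  1.2]
166.5,0,62,13.93 [-0.0035  0.0042  0.0008  0.0048  0.0003 -0.0001]
```

Request:
play_rows --increments "0 0 0 0.002 0 0 0; 0 0 0 0.004 0 0 0; 0 0 0 0.006 0 0 0; 0 0 0 0.007 0 0 0; 0 0 0 0.007 0 0 0"

```text
time: 12.5
ee_pos: [0.4026, -0.3058, 0.0615]
eef_rot: [0.993, 0.121, -0.005, -0.002]
ft_force: [-15.0, -3.0, 10.3]
width: 0.0006
grip_force: 7.1
```

Request:
play_rows --increments "0 0 0 0.001 0 0 0; 0 0 0 0.002 0 0 0; 0 0 0 0.003 0 0 0; 0 0 0 0.003 0 0 0"

```text
time: 12.9
ee_pos: [0.4029, -0.3058, 0.0613]
eef_rot: [0.993, 0.12, -0.007, -0.002]
ft_force: [-25.0, -3.2, 17.3]
width: 0.0001
grip_force: 12.0
```

```bash
python3 go.py 166.5,0,62,13.93
```

```text
[ 0.4029 -0.3058  0.0613] [-25.   -3.2  17.3]
166.5,0,62,13.93 [-0.0064  0.0139 -0.0031  0.0011  0.0003 -0.0007]
```

The total knob travel between stops comes to about 26 mm, so the bolt is home. Backing off, lifting and checking.

Request:
play_rows --increments "0 0 0 -0.01 0 0 0; 0 0 0 -0.02 0 0 0; 0 0 0 -0.025 0 -0.03 0; 0 0 0 -0.025 0 -0.07 0; 0 0 0 -0.025 0 -0.11 0; 0 0 0 -0.04 0.04 -0.14 0; 0 0 0 -0.05 0.08 -0.14 0; 0 0 0 -0.05 0.08 -0.14 0"

```text
time: 13.7
ee_pos: [0.3784, -0.3994, 0.202]
eef_rot: [0.993, 0.119, -0.002, -0.001]
ft_force: [-1.1, 1.1, -0.9]
width: 0.0009
grip_force: 0.0
```

Request:
play_rows --increments "0 0 0 -0.02 0.04 0 0; 0 0 0 -0.04 0.08 0 0; 0 0 0 -0.06 0.12 0 0; 0 0 0 -0.08 0.16 0 0; 0 0 0 -0.08 0.16 0 0; 0 0 0 -0.08 0.16 0 0"

```text
time: 14.3
ee_pos: [0.3408, -0.5687, 0.2002]
eef_rot: [0.993, 0.121, -0.002, -0.003]
ft_force: [0.6, 0.8, -2.2]
width: 0.0007
grip_force: 0.0
```

```bash
python3 - <<'E'
from h import *
t=snap('top','t5.png')['color'][130:250,285:365,::-1]; s=snap('side','s5.png')['color'][135:195,265:340,::-1]
t=cv2.resize(t,(0,0),fx=4.5,fy=4.5,interpolation=cv2.INTER_CUBIC);s=cv2.resize(s,(0,0),fx=5.5,fy=5.5,interpolation=cv2.INTER_CUBIC)
s=cv2.copyMakeBorder(s,0,t.shape[0]-s.shape[0],0,0,0);cv2.imwrite('pics/v5.png',np.hstack([t,s]))
for n in('top','side'):  # bystander change check
    a=cv2.imread(f'pics/{n}0.png').astype(int);b=cv2.imread(f'pics/{n[0]}5.png').astype(int);D=abs(a-b).max(2)>40
    R=[(225,280,145,275)] if n=='top' else [(200,340,190,335)]
    for v0,v1,u0,u1 in R: print(n,D[v0:v1,u0:u1].sum())
print(read_state()['ft_force'],read_state()['time'])
E
```

```text
top 0
side 30
[-1.55316383  0.30894158 -0.13290385] 14.4
```

View pics/v5.png

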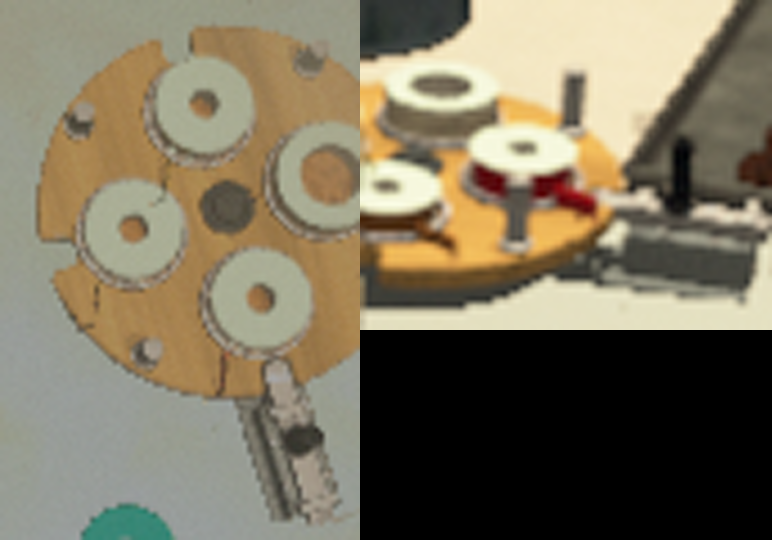

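Knob top at side crop (682,143) gives u=323.1, which matches the home position (150 mm). Red is at the front, and all rolls lie flat.

```bash
python3 -c "
from bench import *
print(close_job())"
```

```text
the job is handed in; nothing more can be done
None
```

The red ribbon is at the front and the bolt is home again by the last pictures; the rolls lie flat, no shift of the tins or hand stamp showed, and I handed the job in at 14.4 s without a verdict being returned.

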